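# Start the rotor nut on the centrifuge spindle

### The arm

A 6-joint arm with a two-finger parallel gripper is mounted at the origin on the work surface. World frame = base frame: x ahead of the robot, y to its left, z up, the work surface at z = 0. Lengths are in m, angles in rad, forces in N, time in s.
With the tool pointing down it reaches from about 0.25 to 0.85 m from the base axis. Payload 12.5 kg.
Tool frame: the origin (TCP) lies where the fingers leave the gripper's body, on its centre line; the fingertips stand 84 mm ahead of it and the grasp point (between the pads) lies 65 mm ahead of it; z points along the fingers, y is the line along which they close (so a half turn about z gives the same grasp; the last joint's range is limited). The gripper opens to 93 mm and grips with 3 to 60 N. Pads are 15 mm wide; open, the fingers measure 128 mm over their backs; the gripper's body (75 mm by 188 mm) begins 65 mm behind the grasp point.
Start: joints at [1.259, 0.351, 1.652, -0, 1.139, -0.085], TCP at [0.124, 0.536, 0.303] pointing down, gripper open.
Joint ranges: [-2.75, 2.75], [-0.79, 2.1], [0.01, 2.65], [-1.57, 4.71], [0.07, 3.14], [-2.87, 2.87]. Speed limits (rad/s): [2.22, 2.22, 2.79, 3.14, 3.14, 3.14].

### API

Orientations are given as a 3x3 rotation matrix whose columns are the frame's x, y, z axes.
In Python, from rig import r gives the robot as it stands. The module is installed in compiled form; this text tells all that it offers.
- The arm moves only by the tool arm_command, never from a script. Its argument "motion" is a list of rows, each a list of 7 numbers: the shift along the tool's x, y, z in m, then the turn, a rotation vector about the tool's x, y, z in rad, then the closure, from 0 (fully open) to 1 (shut). A call has 1 to 8 rows; each row shifts and turns the commanded pose from where the row before left it, along the tool's axes as they then stand; what a row does not reach is not made up. A row lasts 1/12 s, in which the tool goes at most 41.7 mm and 7.16 degrees, less where a joint would pass 70% of its speed; a pose out of reach is approached as far as the arm can. A call with a gripper value outside its range is refused whole. The fingers move at their own pace and stop on an object; "squeeze" is the grip in N (left out, the last holds). Time passes only in rows, so rows that do not move let the fingers close. It gives the time, the measured TCP pose, the force, the opening and the grip force at its end, in the units of the state.
- r.get_obs(): the state, without advancing time (a new reading comes with each control period).
- r.get_image(name): name is "scene" or "top" or "wrist"; returns a dict with "frame" (400x640x3 uint8, blue, green, red), "mtx" (3x3 intrinsics, pixels), "dist_coeffs" ([k1, k2, p1, p2, k3] as OpenCV has them; the pictures are not rectified), "extrinsics" (4x4, takes a point from camera to world coordinates). Camera axes: x right, y down, z forward; pixel columns grow to the right and rows downward; lengths in m; the calibration is good to about 2 mm. A picture is of the moment at which its call begins. There is no depth.
- r.sign_off(): hands the job in; it is judged then, once.
The state is a dict: "t": time; "joint_positions": joint angles; "joint_vel": joint speeds; "joint_efforts": joint torques, N m; "tcp_pos": TCP position; "ee_rot": TCP orientation; "force": force on the tool from outside, world axes, zero at the start; "torque": the same for the moment, N m; "grip_width": finger opening in m; "grasp_force": force on a finger pad.
Only numpy, scipy, OpenCV 4.12 (cv2) and the standard library are available. Lean on these libraries where they do the work, as an engineer would, in place of code of your own. Each camera call takes 0.05 s, during which the arm holds its last target. There are 200 camera calls.

### The job

Pick up the big flange nut from the bench, set it gently over the threaded stud in the middle of the centrifuge rotor and back it off (anticlockwise from above) only until you feel the thread drop in. Then wind it on clockwise until its flange lies on the rotor hub, and let go. Never force it in either direction, and leave everything else on the bench as it is.

Things in the scene. Friction and masses are not known exactly. Their poses are not given: they have to be found in the camera images.
- nut: Bare steel flange nut, about 0.13 kg, lying flange down. Flange 56 mm diameter, 5 mm thick; above it a hexagon 42 mm across flats, from 5 to 24 mm height. Bore 30 mm, six-sided, right through. Origin: centre of the underside; z up the bore; x points at the middle of one flat (flats every 60 degrees).
- nut_lugs (a point): Centre of the nut's four lugs, on its axis, 6.4 mm above its underside. The lugs are round pins 3.2 mm thick, 90 degrees apart (one on the nut's x axis), reaching from the bore's wall inward to 11 mm from the axis; they are the nut's thread.
- centrifuge: Fixed white bench centrifuge without its lid, 270 x 240 mm, 130 mm high, with an aluminium rotor of 176 mm diameter (ring of twelve tube caps, none higher than the hub) and a round hub of 68 mm diameter in its middle. Origin: on the bench under the rotor axis, z up. The spindle is locked and does not turn.
- hub (a point): Centre of the hub's flat top face, 150 mm above the bench, on the stud's axis; z up. The seated nut's origin lies here.
- stud_top (a point): Tip of the fixed steel stud, on its axis, 32 mm above the hub face. The tip (10 mm diameter) widens to a plain 20 mm pilot from 6 mm below it; then a coarse right-hand thread, 28 mm diameter, four starts 90 degrees apart. How the starts stand round the stud differs each time and no axes here tell it; it can be seen from above or felt.
- land (a point): On the stud's axis, 15.5 mm above the hub: the level lands. Each quarter of the thread, clockwise from above: land 57 degrees, stop tooth 10 degrees (3 mm higher), open entry gap 23 degrees. With its lugs on the lands the nut's origin is 10.7 mm above the hub (13.7 on the tooth tops). Turned clockwise it jams on the teeth; anticlockwise, within 80 degrees, the lugs reach the gaps.
- entry (a point): On the stud's axis, 7.4 mm above the hub: floor of the entry gaps. Over the gaps the nut sinks, if let or followed down, about 8 mm, to 2.6 mm above the hub; farther anticlockwise it jams. From there clockwise it runs under the thread (1.6 mm play) and comes down 0.62 mm per 10 degrees; the flange meets the hub after about 42 degrees, and after about 57 comes a hard stop.
- collar: Bystander: plain steel ring 48 mm diameter, 14 mm high, 30 mm bore; origin at the centre of its underside.
- beaker: Bystander: glass beaker 68 mm diameter, 90 mm high; origin at the centre of its underside.
- bottle: Bystander: amber bottle 60 mm diameter, 150 mm high; origin at the centre of its underside.
- slidebox: Bystander: black slide box 90 x 170 x 35 mm; origin at the centre of its underside.
- tipbox: Bystander: blue tip box 120 x 85 x 60 mm; origin at the centre of its underside.
- wrench: Bystander: steel wrench 160 mm long lying flat; origin under its middle.
Mind the look-alikes: they are no part of the job. What is shaped like the nut but green or red is not meant.

How it is judged:
By the outcome, as a careful person would: the job done as asked, in the order asked, and still so for the second after the job is handed in, with the robot touching nothing.
It also fails if it takes over 72 s, if anything falls off the work surface, if the arm or the gripper's body presses on something with over 40 N, if the wrist force passes 120 N, or if a joint passes its speed limit or range.

## Working session

There is one attempt and no reset: what is moved stays moved. The work goes in short steps, Python scripts to look and compute and a tool call to move; the robot and the scene stay as the last step left them, time stands still between calls to the robot, and variables do not carry over. Pictures are saved under pics/ and viewed, at most 10 in all, crops included, and the job is handed in when it is done.

Besides the shell and the picture viewer there is one more tool, called after ">>>" as name([rows], argument=value, ...), one row to a line, values as JSON. arm_command: Moves the arm, as the interface text tells. Its arguments: {"type":"object","properties":{"motion":{"type":"array"},"squeeze":{"type":"number"}},"required":["motion"]}

```bash
mkdir -p pics; cat > h.py <<'E'
import numpy as np,cv2,json
from rig import r
def snap(n,fn):
    d=r.get_image(n); cv2.imwrite('pics/'+fn+'.png',d['frame'])
    np.savez('pics/'+fn+'.npz',K=d['mtx'],D=d['dist_coeffs'],T=d['extrinsics']); return d
def ray(fn,uv):
    c=np.load('pics/'+fn+'.npz'); p=cv2.undistortPoints(np.array([[uv]],float),c['K'],c['D'])[0,0]
    T=c['T']; v=T[:3,:3]@np.array([p[0],p[1],1]); return T[:3,3],v/np.linalg.norm(v)
def tri(*obs):
    A=np.zeros((3,3));b=np.zeros(3)
    rs=[ray(*o) for o in obs]
    for o,v in rs: M=np.eye(3)-np.outer(v,v);A+=M;b+=M@o
    x=np.linalg.solve(A,b); return x,[np.linalg.norm((np.eye(3)-np.outer(v,v))@(x-o)) for o,v in rs]
def onz(fn,uv,z):
    o,v=ray(fn,uv); return o+v*(z-o[2])/v[2]
def proj(fn,P):
    c=np.load('pics/'+fn+'.npz');T=np.linalg.inv(c['T'])
    return cv2.projectPoints(np.array(P,float).reshape(-1,3),cv2.Rodrigues(T[:3,:3])[0],T[:3,3],c['K'],c['D'])[0][:,0]
E
python3 - <<'E'
from h import *
a=snap('scene','s0');b=snap('top','t0');
print(a['extrinsics'].round(3).tolist(),b['extrinsics'].round(3).tolist(),b['mtx'])
o=r.get_obs();print(o['t'],o['tcp_pos'],o['ee_rot'],o['force'])
cv2.imwrite('pics/st.png',np.vstack([cv2.resize(a['frame'],(480,300)),cv2.resize(b['frame'],(480,300))]))
E
```

```text
[[-0.85, 0.395, -0.349, 1.135], [0.527, 0.657, -0.539, 0.847], [0.016, -0.642, -0.767, 1.277], [0.0, 0.0, 0.0, 1.0]] [[-0.027, -0.996, 0.084, 0.517], [-1.0, 0.025, -0.017, 0.034], [0.015, -0.084, -0.996, 1.358], [0.0, 0.0, 0.0, 1.0]] [[402.2065239    0.         320.33628432]
 [  0.         402.2065239  198.08151537]
 [  0.           0.           1.        ]]
0.1 [0.12357364 0.53572643 0.30224942] [[-9.74396699e-01  2.24835435e-01 -3.16732577e-04]
 [ 2.24835641e-01  9.74396209e-01 -9.80769127e-04]
 [ 8.81113690e-05 -1.02687097e-03 -9.99999469e-01]] [0.94824066 0.31936065 0.22067319]
```

View pics/t0.png

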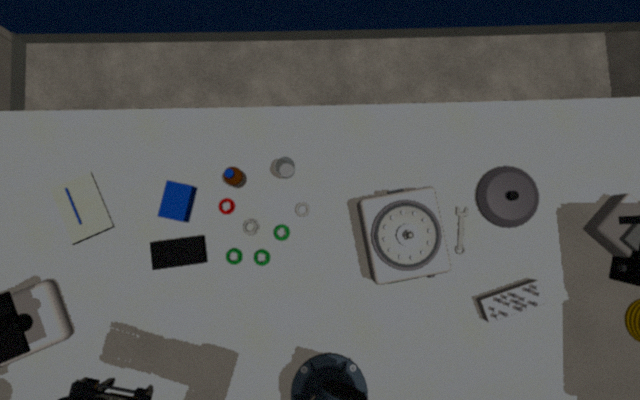

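View pics/s0.png

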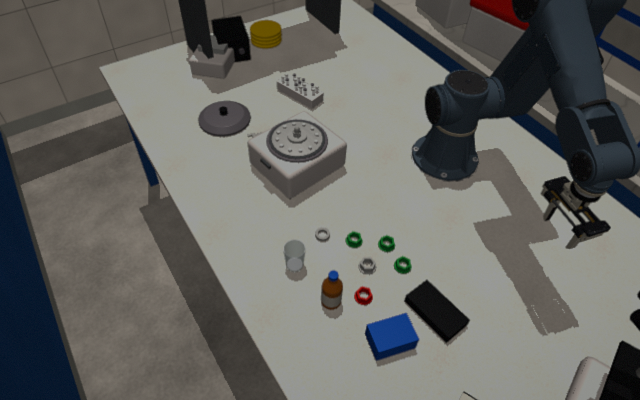

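Top view: the nut is at (251,227), the collar at (302,209), and the stud at about (407,235). In the scene view the nut is at (368,265) and the stud at about (297,130). Green nuts and one red one lie close to the steel nut.

```bash
python3 - <<'E'
from h import *
print(tri(('t0',(251,227)),('s0',(368,265))))
print(tri(('t0',(407,235)),('s0',(297,130))))
for uv in [(234,256),(262,257),(282,232),(227,206),(302,209),(251,227),(180,250)]: print(uv,onz('t0',uv,.015).round(3))
print(onz('t0',(407,235),.165))
d=snap('wrist','w0');o=r.get_obs();R=o['ee_rot'];T=d['extrinsics']
print('cam in tool',(R.T@T[:3,:3]).round(3),(R.T@(T[:3,3]-o['tcp_pos'])).round(3),d['mtx'][0])
E
```

```text
(array([0.53771105, 0.24589811, 0.00403038]), [np.float64(0.001568005595351009), np.float64(0.001568005595351097)])
(array([ 0.50181774, -0.23921636,  0.17334919]), [np.float64(0.0014353643607607866), np.float64(0.0014353643607607277)])
(234, 256) [0.445 0.3   0.015]
(262, 257) [0.439 0.208 0.015]
(282, 232) [0.519 0.141 0.015]
(227, 206) [0.611 0.322 0.015]
(302, 209) [0.594 0.073 0.015]
(251, 227) [0.539 0.243 0.015]
(180, 250) [0.47  0.476 0.015]
[ 0.50056433 -0.2402472   0.165     ]
cam in tool [[-0.001 -0.966 -0.258]
 [ 1.    -0.001 -0.   ]
 [-0.    -0.258  0.966]] [ 0.072 -0.    -0.081] [355.27385414   0.         319.21847348]
```

>>> arm_command([
  [-0.039, -0.0158, 0, 0, 0, 0, 0],
  [-0.039, -0.0158, 0, 0, 0, 0, 0],
  [-0.039, -0.0158, 0, 0, 0, 0, 0],
  [-0.039, -0.0158, 0, 0, 0, 0, 0],
  [-0.039, -0.0158, 0, 0, 0, 0, 0],
  [-0.039, -0.0158, 0, 0, 0, 0, 0],
  [-0.039, -0.0158, 0, 0, 0, 0, 0],
  [-0.039, -0.0158, 0, 0, 0, 0, 0],
])

```text
t: 0.82
tcp_pos: [0.3979, 0.3429, 0.3027]
ee_rot: [[-0.974, 0.225, -0.0], [0.225, 0.974, -0.0], [0.0, -0.0, -1.0]]
force: [0.3, 0.8, 0.1]
grip_width: 0.0933
grasp_force: 0.0
```

>>> arm_command([
  [-0.039, -0.0158, 0.015, 0, 0, 0, 0],
  [-0.039, -0.0158, 0.015, 0, 0, 0, 0],
  [-0.03, -0.0128, 0.015, 0, 0, 0, 0],
  [0, 0, 0.01, 0, 0, 0, 0],
  [0, 0, 0, 0, 0, 0, 0],
  [0, 0, 0, 0, 0, 0, 0],
])

```text
t: 1.32
tcp_pos: [0.4866, 0.2803, 0.2494]
ee_rot: [[-0.974, 0.225, -0.001], [0.225, 0.974, -0.0], [0.001, -0.001, -1.0]]
force: [-1.0, 0.6, -0.4]
grip_width: 0.0929
grasp_force: 0.0
```

```bash
python3 - <<'E'
from h import *
d=snap('wrist','w1');o=r.get_obs();print(o['t'],o['tcp_pos'],o['ee_rot'].round(3),o['joint_positions'].round(2))
u=proj('w1',[[.538,.245,.024],[.538,.245,0]]);print(u)
x,y=map(int,u[0]);f=d['frame'];y0=max(0,y-90);x0=max(0,x-110)
c=f[y0:y0+180,x0:x0+220]
print(x0,y0);cv2.imwrite('pics/w1c.png',cv2.resize(c,None,fx=3,fy=3,interpolation=cv2.INTER_CUBIC))
E
```

```text
1.3667 [0.48653532 0.28082046 0.25012293] [[-0.975  0.224 -0.   ]
 [ 0.224  0.975  0.   ]
 [ 0.     0.    -1.   ]] [ 0.44  0.43  1.67  0.    1.04 -0.9 ]
[[295.02254126 245.00692707]
 [296.63063286 235.46343235]]
185 155
```

View pics/w1c.png

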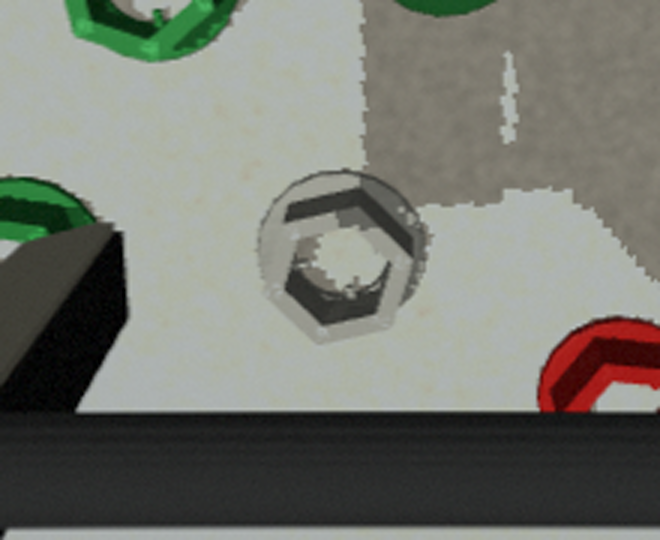

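The nut is in full view, with its top hexagon centred near (345,265) in the crop. I'll take a closer view from another position, to triangulate and to get the yaw.

>>> arm_command([
  [-0.037, -0.008, 0.02, 0, 0, 0, 0],
  [-0.037, -0.008, 0.02, 0, 0, 0, 0],
  [-0.036, -0.007, 0.02, 0, 0, 0, 0],
  [0, 0, 0, 0, 0, 0, 0],
  [0, 0, 0, 0, 0, 0, 0],
])

```text
t: 1.78
tcp_pos: [0.5873, 0.2342, 0.1903]
ee_rot: [[-0.974, 0.225, -0.001], [0.225, 0.974, -0.0], [0.001, -0.0, -1.0]]
force: [-0.2, 0.0, -0.4]
grip_width: 0.0928
grasp_force: 0.0
```

```bash
python3 - <<'E'
from h import *
d=snap('wrist','w2');o=r.get_obs();print(o['t'],o['tcp_pos'],o['ee_rot'].round(3))
u=proj('w2',[[.538,.245,.024]]);print(u)
x,y=map(int,u[0]);f=d['frame'];y0=max(0,y-70);x0=max(0,x-80)
c=f[y0:y0+140,x0:x0+160]
print(x0,y0);cv2.imwrite('pics/w2c.png',cv2.resize(c,None,fx=4,fy=4,interpolation=cv2.INTER_CUBIC))
E
```

```text
1.8333 [0.58679868 0.23480096 0.191364  ] [[-0.975  0.224  0.   ]
 [ 0.224  0.975  0.   ]
 [ 0.     0.    -1.   ]]
[[318.7665195  131.97286302]]
238 61
```

View pics/w2c.png

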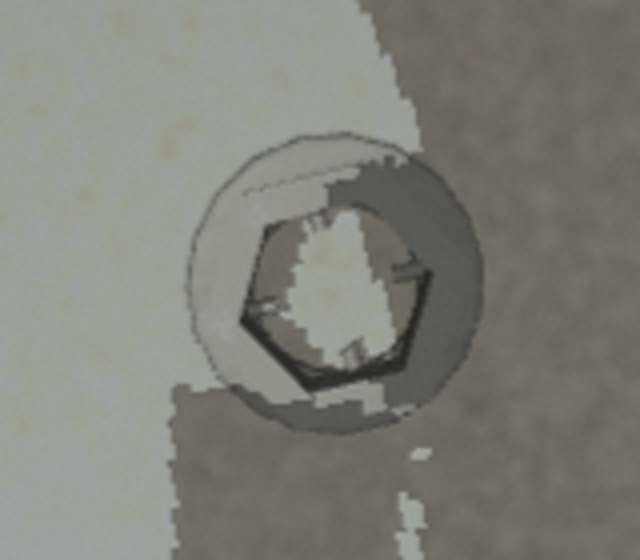

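In the crop the bore hexagon is centred at about (336,297), with its corners at 45.6° (mod 60) in image axes. The lugs agree: one lies near image angle 75.5°, which is about 1.5° in the world.

```bash
python3 - <<'E'
from h import *
print(tri(('w1',(299,246.3)),('w2',(322,135.25))))
print('top of hex@24',onz('w2',(322,135.25),.024),onz('w1',(299,246.3),.024),'flange@5mm',onz('w2',(238+335.5/4,61+283.5/4),.004))
P=[onz('w2',(238+a/4,61+b/4),.024) for a,b in [(243,320),(311,388),(404,370),(430,272),(265,228)]]
for a,b in ((0,3),(2,4),): 
  v=P[b]-P[a];print(np.degrees(np.arctan2(v[1],v[0]))%60-30, np.linalg.norm(v))
L=[onz('w2',(238+a/4,61+b/4),.0064) for a,b in [(320,220),(400,270),(353,350),(268,307)]]
for a,b in ((0,2),(1,3)):
  v=L[b]-L[a];print('lug',np.degrees(np.arctan2(v[1],v[0]))%90,(L[a]+L[b])/2)
print('bottle',onz('t0',(231,173),.15))
# stud rough
E
```

```text
(array([0.54127115, 0.24716668, 0.02040555]), [np.float64(0.0006085501282305717), np.float64(0.0006085501282304368)])
top of hex@24 [0.54067509 0.24666562 0.024     ] [0.54008482 0.24828013 0.024     ] flange@5mm [0.54012299 0.24684836 0.004     ]
1.184128339046481 0.03321075485424106
1.6599480975509096 0.034101641627823115
lug 1.4660916005808278 [0.54037431 0.24699943 0.0064    ]
lug 2.413642745315272 [0.54074636 0.24636111 0.0064    ]
bottle [0.70057159 0.28024706 0.15      ]
```

>>> arm_command([
  [0.024, 0.0006, 0, 0, 0, 0, 0.3],
  [0.024, 0.0007, 0, 0, 0, 0, 0.3],
  [0, 0, 0.02, 0, 0, 0.0903, 0.3],
  [0, 0, 0.02, 0, 0, 0.0903, 0.3],
  [0, 0, 0.02, 0, 0, 0.0904, 0.3],
  [0, 0, 0, 0, 0, 0, 0.3],
  [0, 0, 0, 0, 0, 0, 0.3],
])

```text
t: 2.42
tcp_pos: [0.54, 0.247, 0.1319]
ee_rot: [[-0.881, 0.474, 0.0], [0.474, 0.881, 0.0], [0.0, 0.0, -1.0]]
force: [1.3, -0.5, 1.1]
grip_width: 0.065
grasp_force: 0.0
```

```bash
python3 - <<'E'
from h import *
for i in range(3):
  d=snap('wrist','w3');o=r.get_obs();print(o['t'],o['tcp_pos'],o['ee_rot'].round(3).tolist(),o['grip_width'])
R=o['ee_rot'];print(np.degrees(np.arctan2(R[1,1],R[0,1])), R.T@(np.array([.5404,.2468,.0915])-o['tcp_pos']))
E
```

```text
2.4667 [0.5406152  0.24697719 0.13264001] [[-0.881, 0.474, 0.002], [0.474, 0.881, 0.001], [-0.001, 0.001, -1.0]] 0.06516300746967645
2.5167 [0.54096263 0.24685323 0.1328946 ] [[-0.88, 0.474, 0.002], [0.474, 0.88, 0.001], [-0.002, 0.002, -1.0]] 0.0655204943728253
2.5667 [0.54113487 0.24668239 0.13281483] [[-0.88, 0.475, 0.002], [0.475, 0.88, 0.001], [-0.002, 0.002, -1.0]] 0.06496381951072296
61.64169149421059 [ 0.00077479 -0.00032857  0.04131296]
```

>>> arm_command([
  [0, 0, 0.021, 0, 0, 0, 0.3],
  [0, 0, 0.02, 0, 0, 0, 0.3],
  [0, 0, 0, 0, 0, 0, 0.6],
  [0, 0, 0, 0, 0, 0, 0.6],
  [0, 0, 0, 0, 0, 0, 0.6],
  [0, 0, 0, 0, 0, 0, 0.7],
  [0, 0, 0, 0, 0, 0, 0.7],
  [0, 0, 0, 0, 0, 0, 0.7],
], squeeze=25)

```text
t: 3.23
tcp_pos: [0.5414, 0.2463, 0.0914]
ee_rot: [[-0.879, 0.477, 0.002], [0.477, 0.879, 0.001], [-0.001, 0.002, -1.0]]
force: [-0.8, -0.6, 8.5]
grip_width: 0.0421
grasp_force: 25.0
```

>>> arm_command([
  [0, 0, -0.02, 0, 0, 0, 0.7],
  [0, 0, -0.038, 0, 0, 0, 0.7],
  [0, 0, -0.038, 0, 0, 0, 0.7],
  [0, 0, -0.038, 0, 0, 0, 0.7],
  [0, 0, -0.038, 0, 0, 0, 0.7],
  [0, 0, -0.038, 0, 0, 0, 0.7],
  [0, 0, -0.0186, 0, 0, 0, 0.7],
  [-0.0198, -0.0344, 0, 0, 0, 0, 0.7],
])

```text
t: 3.9
tcp_pos: [0.5425, 0.2102, 0.3241]
ee_rot: [[-0.881, 0.474, 0.009], [0.474, 0.881, 0.004], [-0.006, 0.008, -1.0]]
force: [2.0, 0.5, -0.9]
grip_width: 0.0418
grasp_force: 25.0
```

>>> arm_command([
  [-0.0198, -0.0344, 0, 0, 0, 0, 0.7],
  [-0.0198, -0.0344, 0, 0, 0, 0, 0.7],
  [-0.0198, -0.0344, 0, 0, 0, 0, 0.7],
  [-0.0198, -0.0344, 0, 0, 0, 0, 0.7],
  [-0.0198, -0.0344, 0, 0, 0, 0, 0.7],
  [-0.0198, -0.0344, 0, 0, 0, 0, 0.7],
  [-0.0198, -0.0344, 0, 0, 0, 0, 0.7],
  [-0.0198, -0.0344, 0, 0, 0, 0, 0.7],
])

```text
t: 4.57
tcp_pos: [0.549, -0.113, 0.3192]
ee_rot: [[-0.879, 0.477, 0.001], [0.477, 0.879, -0.0], [-0.001, 0.0, -1.0]]
force: [0.5, 0.2, -1.7]
grip_width: 0.0417
grasp_force: 25.0
```

>>> arm_command([
  [-0.0198, -0.0344, 0, 0, 0, 0, 0.7],
  [-0.0198, -0.0344, 0, 0, 0, 0, 0.7],
  [-0.0194, -0.0339, 0, 0, 0, 0, 0.7],
  [0, 0, 0, 0, 0, 0, 0.7],
  [0, 0, 0, 0, 0, 0, 0.7],
])

```text
t: 4.98
tcp_pos: [0.5518, -0.2311, 0.3186]
ee_rot: [[-0.877, 0.48, 0.0], [0.48, 0.877, 0.0], [-0.0, 0.0, -1.0]]
force: [0.3, 1.3, -0.8]
grip_width: 0.0417
grasp_force: 25.0
```

```bash
python3 - <<'E'
from h import *
d=snap('wrist','w4');o=r.get_obs();print(o['t'],o['tcp_pos'],o['ee_rot'].round(3).tolist(),o['grip_width'],o['grasp_force'],o['force'])
u=proj('w4',[[.501,-.240,.175]]);print(u)
x,y=map(int,u[0]);f=d['frame'];y0=max(0,y-70);x0=max(0,x-80)
c=f[y0:y0+150,x0:x0+160]
print(x0,y0);c=cv2.resize(c,None,fx=4,fy=4,interpolation=cv2.INTER_CUBIC);cv2.imwrite('pics/w4c.png',cv2.convertScaleAbs(c,alpha=1.4))
E
```

```text
5.0333 [ 0.55200643 -0.22970304  0.31858315] [[-0.878, 0.479, -0.0], [0.479, 0.878, 0.0], [0.0, 0.0, -1.0]] 0.04166001704121353 24.961060881614685 [ 0.188088    0.81922176 -1.10996461]
[[268.79180578 151.12416841]]
188 81
```

View pics/w4c.png

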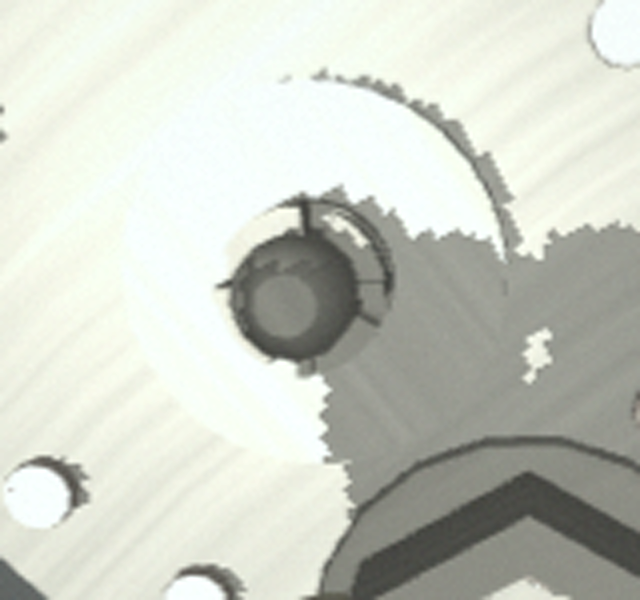

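The stud tip is at crop (287,305), but the hub is overexposed. A closer view from more directly above will show the starts.

>>> arm_command([
  [-0.015, -0.018, 0.015, 0, 0, 0, 0.7],
  [-0.015, -0.017, 0.015, 0, 0, 0, 0.7],
  [0, 0, 0.01, 0, 0, 0, 0.7],
  [0, 0, 0, 0, 0, 0, 0.7],
  [0, 0, 0, 0, 0, 0, 0.7],
])

```text
t: 5.45
tcp_pos: [0.5619, -0.2731, 0.2784]
ee_rot: [[-0.879, 0.477, -0.001], [0.477, 0.879, 0.001], [0.001, 0.0, -1.0]]
force: [0.6, -0.2, -1.7]
grip_width: 0.042
grasp_force: 25.0
```

```bash
python3 - <<'E'
from h import *
d=snap('wrist','w5');o=r.get_obs();print(o['t'],o['tcp_pos'],o['ee_rot'].round(3).tolist())
S=onz('w4',(259.75,157.25),.182);print(S)
u=proj('w5',[S]);print(u)
x,y=map(int,u[0]);f=d['frame'];y0=max(0,y-50);x0=max(0,x-53)
c=f[y0:y0+100,x0:x0+107]
print(x0,y0);c=cv2.resize(c,None,fx=6,fy=6,interpolation=cv2.INTER_CUBIC);c=cv2.cvtColor(c,cv2.COLOR_BGR2GRAY)
cv2.imwrite('pics/w5c.png',cv2.createCLAHE(3,(3,3)).apply(c))
E
```

```text
5.5 [ 0.56216919 -0.27319402  0.27919097] [[-0.879, 0.476, 0.0], [0.476, 0.879, 0.0], [-0.0, 0.0, -1.0]]
[ 0.50119056 -0.24547401  0.182     ]
[[310.18947753 110.85723261]]
257 60
```

View pics/w5c.png

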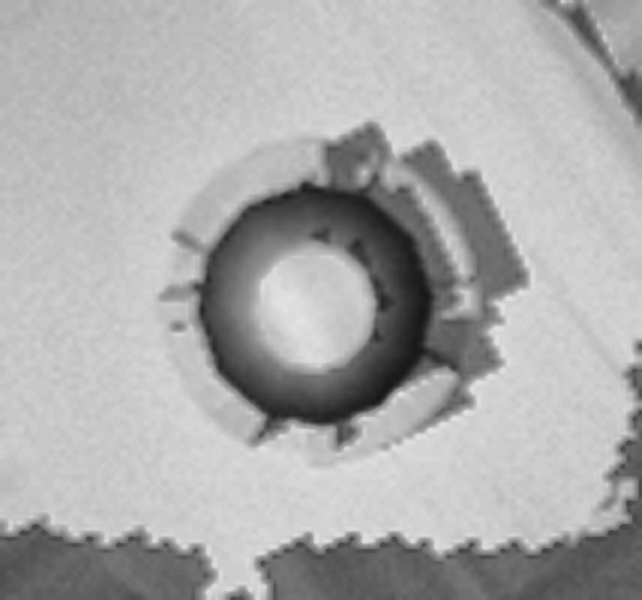

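The stud tip is at crop (315,307). The thread's gaps lie at image angles of about 4–27° (mod 90) clockwise from image right, so their centres are near 46.5° in the world. The lugs, at about 1.5°, are over the lands. Next I'll check the stud's position and how the nut sits in the grip.

```bash
python3 - <<'E'
from h import *
print(tri(('w4',(259.75,157.25)),('w5',(309.5,111.2))),onz('w5',(309.5,111.2),.182),onz('w5',(257+318/6,60+302/6),.1655))
print(tri(('w4',(259.75,157.25)),('w5',(309.5,111.2)),('t0',(407.5,235)),('s0',(297,129))))
o=r.get_obs();R=o['ee_rot'];p=o['tcp_pos'];
q=[p+R@np.array([0,0,z]) for z in (.0675,.0865,.0915)];u=proj('w5',q);print(u)
f=cv2.imread('pics/w5.png');x,y=map(int,u[0]);y0=max(0,y-75);x0=x-100;print(x0,y0)
c=f[y0:y0+150,x0:x0+200];cv2.imwrite('pics/w5n.png',cv2.convertScaleAbs(cv2.resize(c,None,fx=4,fy=4,interpolation=cv2.INTER_CUBIC),alpha=1.3))
E
```

```text
(array([ 0.50124833, -0.24590375,  0.18012573]), [np.float64(5.1554614077129595e-05), np.float64(5.155461407711641e-05)]) [ 0.50117233 -0.24584645  0.182     ] [ 0.50113522 -0.24600559  0.1655    ]
(array([ 0.5009889 , -0.24447395,  0.17329503]), [np.float64(0.00294705490237552), np.float64(0.0017191214005654889), np.float64(0.004559355241501963), np.float64(0.0006718519228013516)])
[[320.11725924 264.2015738 ]
 [320.00324786 247.39579175]
 [319.9770441  243.53226541]]
220 189
```

View pics/w5n.png

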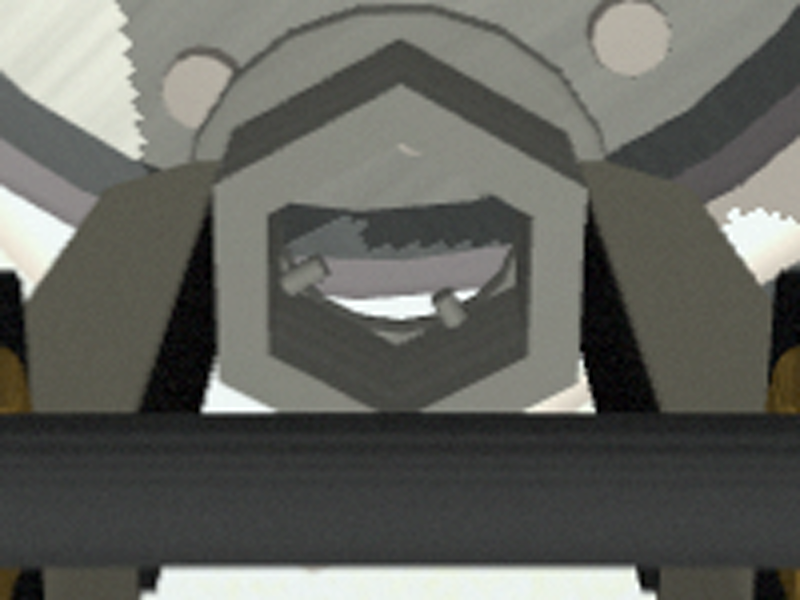

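The nut sits square in the fingers, with its top hexagon corners at (401,85), (215,183), (587,185), (580,385) and (220,385) in the crop. I'll fit its offset in the tool frame.

```bash
python3 - <<'E'
from h import *
from scipy.optimize import least_squares
o=r.get_obs();R=o['ee_rot'];p=o['tcp_pos']
uv=np.array([(401,85),(587,185),(580,385),(220,385),(215,183),(401,38)])/4+[220,189]
a=np.radians([0,60,120,240,300,0]);rv=.021/np.cos(np.pi/6)
def pts(s):
    b=a+s[3];z=np.full(6,s[2]);z[5]+=.019
    return p+(R@np.stack([s[0]+rv*np.cos(b),s[1]+rv*np.sin(b),z])).T
s=least_squares(lambda s:(proj('w5',pts(s))-uv).ravel(),[0,0,.067,0])
print(s.x,np.degrees(s.x[3]),s.fun.round(1))
n=p+R@np.array([s.x[0],s.x[1],0]);print(n,R.T@(np.array([.5012,-.2459,0])-n), np.degrees(np.arctan2(R[1,1],R[0,1])))
E
```

```text
[9.89165288e-04 6.82518242e-06 6.91134491e-02 4.59996438e-03] 0.26355854495460523 [ 0.1 -0.3  0.3  0.7  0.1 -0.5 -0.1 -0.7 -0.4  0.9 -0.1 -0.1]
[ 0.56130266 -0.27271692  0.27919079] [ 0.06567376 -0.00510259  0.27917717] 61.558388638297544
```

>>> arm_command([
  [0, 0, -0.01, 0, 0, 0, 0.7],
  [0.033, -0.0026, 0, 0, 0, 0, 0.7],
  [0.0327, -0.0025, 0, 0, 0, 0, 0.7],
  [0, 0.0001, 0, 0, 0, -0.0873, 0.7],
  [0, 0.0001, 0, 0, 0, -0.0873, 0.7],
  [0, 0, 0, 0, 0, 0, 0.7],
  [0, 0, 0, 0, 0, 0, 0.7],
])

```text
t: 6.08
tcp_pos: [0.5022, -0.2472, 0.2899]
ee_rot: [[-0.948, 0.32, 0.002], [0.32, 0.948, -0.001], [-0.002, -0.0, -1.0]]
force: [0.3, -0.1, -1.1]
grip_width: 0.0423
grasp_force: 25.0
```

```bash
cat > st.py <<'E'
from h import *
v=[]
for i in range(4):
    r.get_image('wrist');o=r.get_obs();R=o['ee_rot'];v.append(np.r_[o['tcp_pos'],np.degrees(np.arctan2(R[1,1],R[0,1])),o['force'],o['torque']])
m=np.mean(v,0);n=m[:3]+R@np.array([.001,0,.0915])
print('t',round(o['t'],2),'nut above hub mm',((n[2]-.15)*1e3).round(2),'nut-S tool mm',(R.T@(n-[.5012,-.2459,n[2]])*1e3).round(2),'lug deg',(m[3]-60.05).round(2),'F',m[4:7].round(1),'T',m[7:].round(2),o['grip_width'].round(4),'q6',o['joint_positions'][5].round(2))
E
python3 st.py
```

```text
Traceback (most recent call last):
  File "st.py", line 6, in <module>
    print('t',round(o['t'],2),'nut above hub mm',((n[2]-.15)*1e3).round(2),'nut-S tool mm',(R.T@(n-[.5012,-.2459,n[2]])*1e3).round(2),'lug deg',(m[3]-60.05).round(2),'F',m[4:7].round(1),'T',m[7:].round(2),o['grip_width'].round(4),'q6',o['joint_positions'][5].round(2))
                                                                                                                                                                                                             ^^^^^^^^^^^^^^^^^^^^^
AttributeError: 'float' object has no attribute 'round'
```

```bash
sed -i "s/o\['grip_width'\].round(4)/round(o['grip_width'],4)/" st.py; python3 st.py
```

```text
t 6.48 nut above hub mm 46.98 nut-S tool mm [-0.23 -1.29 -0.  ] lug deg 11.38 F [ 0.  -0.1 -1.9] T [ 0.01  0.01 -0.  ] 0.0421 q6 -1.79
```

>>> arm_command([
  [0.0002, 0.0011, 0.004, 0, 0, 0, 0.7],
  [0, 0, 0.006, 0, 0, 0, 0.7],
  [0, 0, 0.006, 0, 0, 0, 0.7],
  [0, 0, 0.005, 0, 0, 0, 0.7],
  [0, 0, 0.004, 0, 0, 0, 0.7],
  [0, 0, 0.002, 0, 0, 0, 0.7],
  [0, 0, 0, 0, 0, 0, 0.7],
])

```text
t: 7.07
tcp_pos: [0.5019, -0.2464, 0.2609]
ee_rot: [[-0.948, 0.318, -0.001], [0.318, 0.948, 0.0], [0.001, 0.0, -1.0]]
force: [-0.0, 0.5, -1.3]
grip_width: 0.0417
grasp_force: 25.0
```

```bash
python3 st.py
```

```text
t 7.27 nut above hub mm 20.06 nut-S tool mm [-0.07 -0.28  0.  ] lug deg 11.43 F [-0.5 -0.1 -1.1] T [ 0.01 -0.02  0.02] 0.0415 q6 -1.79
```

Free so far. Now I'll lower it in small steps towards the lands, expected 10.7 mm above the hub.

>>> arm_command([
  [0, 0.0002, 0.003, 0, 0, 0, 0.7],
  [0, 0, 0.002, 0, 0, 0, 0.7],
  [0, 0, 0.0015, 0, 0, 0, 0.7],
  [0, 0, 0.001, 0, 0, 0, 0.7],
  [0, 0, 0, 0, 0, 0, 0.7],
])

```text
t: 7.68
tcp_pos: [0.502, -0.2462, 0.2537]
ee_rot: [[-0.948, 0.318, -0.0], [0.318, 0.948, 0.0], [0.0, 0.0, -1.0]]
force: [-0.6, 0.1, -1.0]
grip_width: 0.042
grasp_force: 25.0
```

```bash
python3 st.py
```

```text
t 7.88 nut above hub mm 12.48 nut-S tool mm [ 0.02 -0.04 -0.  ] lug deg 11.43 F [ 0.4 -0.2 -1.3] T [-0.01 -0.01 -0.01] 0.0416 q6 -1.79
```

>>> arm_command([
  [0, 0, 0.0007, 0, 0, 0, 0.7],
  [0, 0, 0.0006, 0, 0, 0, 0.7],
  [0, 0, 0.0003, 0, 0, 0, 0.7],
  [0, 0, 0, 0, 0, 0, 0.7],
])

```text
t: 8.22
tcp_pos: [0.5021, -0.2462, 0.2523]
ee_rot: [[-0.948, 0.318, -0.0], [0.318, 0.948, 0.0], [0.0, 0.0, -1.0]]
force: [0.4, 0.3, -1.4]
grip_width: 0.0419
grasp_force: 25.0
```

>>> arm_command([
  [0, 0, 0.0004, 0, 0, 0, 0.7],
  [0, 0, 0, 0, 0, 0, 0.7],
  [0, 0, 0, 0, 0, 0, 0.7],
])

```text
t: 8.47
tcp_pos: [0.5021, -0.2463, 0.252]
ee_rot: [[-0.948, 0.318, 0.0], [0.318, 0.948, -0.0], [-0.0, -0.0, -1.0]]
force: [0.1, 0.2, -1.0]
grip_width: 0.0421
grasp_force: 25.0
```

```bash
python3 st.py
```

```text
t 8.67 nut above hub mm 10.52 nut-S tool mm [ 0.02 -0.03 -0.  ] lug deg 11.43 F [-0.1  0.3 -0.5] T [-0.02  0.02 -0.  ] 0.042 q6 -1.79
```

>>> arm_command([
  [0, 0, 0.0004, 0, 0, 0, 0.7],
  [0, 0, 0, 0, 0, 0, 0.7],
  [0, 0, 0, 0, 0, 0, 0.7],
])

```text
t: 8.92
tcp_pos: [0.5022, -0.2463, 0.2519]
ee_rot: [[-0.948, 0.318, 0.0], [0.318, 0.948, -0.0], [-0.0, -0.0, -1.0]]
force: [-1.7, 0.9, 4.2]
grip_width: 0.0414
grasp_force: 25.0
```

>>> arm_command([
  [0, 0, 0.0004, 0, 0, 0, 0.7],
  [0, 0, 0, 0, 0, 0, 0.7],
  [0, 0, 0, 0, 0, 0, 0.7],
])

```text
t: 9.17
tcp_pos: [0.5022, -0.2463, 0.2517]
ee_rot: [[-0.948, 0.318, 0.0], [0.318, 0.948, -0.0], [-0.001, -0.0, -1.0]]
force: [-1.6, 1.0, 6.6]
grip_width: 0.0421
grasp_force: 25.0
```

On the lands, at about 8 N. Now I'll back it off anticlockwise.

>>> arm_command([
  [0, 0.0001, 0, 0, 0, -0.0436, 0.7],
  [0, 0, 0, 0, 0, -0.0436, 0.7],
  [0, 0.0001, 0, 0, 0, -0.0436, 0.7],
  [0, 0, 0, 0, 0, -0.0436, 0.7],
  [0, 0.0001, 0, 0, 0, -0.0436, 0.7],
  [0, 0, 0, 0, 0, -0.0436, 0.7],
  [0, 0, 0, 0, 0, 0, 0.7],
])

```text
t: 9.75
tcp_pos: [0.5026, -0.2461, 0.2518]
ee_rot: [[-0.998, 0.059, 0.001], [0.059, 0.998, -0.001], [-0.002, -0.001, -1.0]]
force: [0.4, 1.5, 5.5]
grip_width: 0.0416
grasp_force: 25.0
```

```bash
python3 st.py
```

```text
t 9.95 nut above hub mm 10.29 nut-S tool mm [-0.53 -0.2   0.  ] lug deg 26.43 F [0.1 0.3 5.4] T [0.1  0.   0.01] 0.042 q6 -2.05
```

>>> arm_command([
  [0, 0.0001, 0, 0, 0, -0.0436, 0.7],
  [0, 0, 0, 0, 0, -0.0436, 0.7],
  [0, 0.0001, 0, 0, 0, -0.0436, 0.7],
  [0, 0, 0, 0, 0, -0.0436, 0.7],
  [0, 0, 0, 0, 0, 0, 0.7],
])

```text
t: 10.37
tcp_pos: [0.5026, -0.2459, 0.2517]
ee_rot: [[-0.993, -0.115, 0.002], [-0.115, 0.993, -0.001], [-0.001, -0.001, -1.0]]
force: [1.4, 0.3, 4.5]
grip_width: 0.0422
grasp_force: 25.0
```

>>> arm_command([
  [0, 0, 0.0002, 0, 0, -0.0436, 0.7],
  [0, 0, 0, 0, 0, 0, 0.7],
  [0, 0, 0, 0, 0, 0, 0.7],
])

```text
t: 10.62
tcp_pos: [0.5025, -0.2458, 0.2514]
ee_rot: [[-0.988, -0.154, 0.001], [-0.154, 0.988, -0.001], [-0.001, -0.001, -1.0]]
force: [2.2, 0.7, 5.9]
grip_width: 0.0419
grasp_force: 25.0
```

>>> arm_command([
  [0, 0, 0, 0, 0, -0.0436, 0.7],
  [0, 0, 0, 0, 0, 0, 0.7],
  [0, 0, 0, 0, 0, 0, 0.7],
])

```text
t: 10.87
tcp_pos: [0.502, -0.2458, 0.2508]
ee_rot: [[-0.981, -0.196, -0.0], [-0.196, 0.981, -0.0], [0.0, 0.0, -1.0]]
force: [0.3, -1.0, 1.6]
grip_width: 0.0416
grasp_force: 25.0
```

The force fell and z dropped, so the lugs are at the gaps. I'll follow it down.

>>> arm_command([
  [0, 0, 0.0005, 0, 0, 0, 0.7],
  [0, 0, 0.0005, 0, 0, 0, 0.7],
  [0, 0, 0, 0, 0, 0, 0.7],
  [0, 0, 0, 0, 0, 0, 0.7],
])

```text
t: 11.2
tcp_pos: [0.502, -0.246, 0.2502]
ee_rot: [[-0.98, -0.198, -0.0], [-0.198, 0.98, -0.0], [0.0, -0.0, -1.0]]
force: [-1.5, -1.7, 4.7]
grip_width: 0.0416
grasp_force: 24.9
```

```bash
python3 st.py
```

```text
t 11.4 nut above hub mm 8.63 nut-S tool mm [ 0.19 -0.24  0.  ] lug deg 41.36 F [-1.8 -1.7  5.8] T [-0.25  0.43  0.11] 0.0419 q6 -2.31
```

>>> arm_command([
  [0, 0, 0, 0, 0, -0.035, 0.7],
  [0, 0, 0, 0, 0, 0, 0.7],
  [0, 0, 0, 0, 0, 0, 0.7],
])

```text
t: 11.65
tcp_pos: [0.502, -0.2458, 0.2497]
ee_rot: [[-0.973, -0.232, -0.001], [-0.232, 0.973, -0.0], [0.001, 0.0, -1.0]]
force: [-0.9, -2.8, 0.3]
grip_width: 0.042
grasp_force: 25.0
```

```bash
python3 st.py
```

```text
t 11.85 nut above hub mm 8.24 nut-S tool mm [ 0.22 -0.08  0.  ] lug deg 43.36 F [-0.9 -2.7  0.3] T [-0.47  0.24  0.05] 0.042 q6 -2.34
```

>>> arm_command([
  [0, -0.0002, 0.0008, 0, 0, 0, 0.7],
  [0, 0, 0.0007, 0, 0, 0, 0.7],
  [0, 0, 0, 0, 0, 0, 0.7],
  [0, 0, 0, 0, 0, 0, 0.7],
])

```text
t: 12.18
tcp_pos: [0.5021, -0.246, 0.2484]
ee_rot: [[-0.973, -0.233, -0.0], [-0.233, 0.973, -0.0], [0.0, 0.0, -1.0]]
force: [-3.5, -2.7, 1.6]
grip_width: 0.0421
grasp_force: 25.0
```

```bash
python3 st.py
```

```text
t 12.38 nut above hub mm 6.89 nut-S tool mm [ 0.17 -0.25  0.  ] lug deg 43.41 F [-3.3 -2.6  1.3] T [-0.44  0.61  0.07] 0.0418 q6 -2.34
```

>>> arm_command([
  [0.0003, -0.0002, 0, 0, 0, -0.02, 0.7],
  [0, 0, 0.0008, 0, 0, 0, 0.7],
  [0, 0, 0.0007, 0, 0, 0, 0.7],
  [0, 0, 0, 0, 0, 0, 0.7],
  [0, 0, 0, 0, 0, 0, 0.7],
])

```text
t: 12.8
tcp_pos: [0.502, -0.246, 0.2467]
ee_rot: [[-0.968, -0.252, -0.0], [-0.252, 0.968, 0.0], [0.0, 0.0, -1.0]]
force: [-0.1, 0.2, -2.6]
grip_width: 0.0417
grasp_force: 25.0
```

```bash
python3 st.py
```

```text
t 13.0 nut above hub mm 5.27 nut-S tool mm [ 0.3  -0.33 -0.  ] lug deg 44.56 F [-0.6 -0.3 -2.3] T [-0.02  0.05  0.01] 0.0419 q6 -2.37
```

Clean and free now. Continuing down to the floor of the gaps (2.6 mm).

>>> arm_command([
  [0, 0, 0.0008, 0, 0, 0, 0.7],
  [0, 0, 0.0006, 0, 0, 0, 0.7],
  [0, 0, 0.0004, 0, 0, 0, 0.7],
  [0, 0, 0, 0, 0, 0, 0.7],
])

```text
t: 13.33
tcp_pos: [0.502, -0.2462, 0.2451]
ee_rot: [[-0.968, -0.252, 0.0], [-0.252, 0.968, 0.0], [-0.0, 0.0, -1.0]]
force: [-0.2, 0.2, -1.3]
grip_width: 0.0415
grasp_force: 25.0
```

>>> arm_command([
  [0, 0, 0.0004, 0, 0, 0, 0.7],
  [0, 0, 0, 0, 0, 0, 0.7],
  [0, 0, 0, 0, 0, 0, 0.7],
])

```text
t: 13.58
tcp_pos: [0.502, -0.2462, 0.2448]
ee_rot: [[-0.968, -0.252, 0.0], [-0.252, 0.968, -0.0], [-0.0, -0.0, -1.0]]
force: [0.2, 0.0, -0.5]
grip_width: 0.0417
grasp_force: 25.0
```

>>> arm_command([
  [0, 0, 0.0003, 0, 0, 0, 0.7],
  [0, 0, 0, 0, 0, 0, 0.7],
  [0, 0, 0, 0, 0, 0, 0.7],
])

```text
t: 13.83
tcp_pos: [0.502, -0.2462, 0.2445]
ee_rot: [[-0.968, -0.252, -0.0], [-0.252, 0.968, -0.0], [0.0, 0.0, -1.0]]
force: [0.4, -0.4, -1.0]
grip_width: 0.042
grasp_force: 25.0
```

```bash
python3 st.py
```

```text
t 14.03 nut above hub mm 2.98 nut-S tool mm [ 0.33 -0.49 -0.  ] lug deg 44.56 F [-0.2 -0.  -1.2] T [0.04 0.03 0.  ] 0.0419 q6 -2.37
```

>>> arm_command([
  [0, 0, 0.0004, 0, 0, 0, 0.7],
  [0, 0, 0, 0, 0, 0, 0.7],
  [0, 0, 0, 0, 0, 0, 0.7],
])

```text
t: 14.28
tcp_pos: [0.502, -0.2462, 0.2441]
ee_rot: [[-0.968, -0.252, -0.0], [-0.252, 0.968, -0.0], [0.0, -0.0, -1.0]]
force: [-0.4, 0.5, -1.8]
grip_width: 0.0419
grasp_force: 25.0
```

>>> arm_command([
  [0, 0, 0.0004, 0, 0, 0, 0.7],
  [0, 0, 0, 0, 0, 0, 0.7],
  [0, 0, 0, 0, 0, 0, 0.7],
])

```text
t: 14.53
tcp_pos: [0.502, -0.2462, 0.2438]
ee_rot: [[-0.968, -0.252, 0.0], [-0.252, 0.968, -0.0], [-0.0, -0.0, -1.0]]
force: [-1.3, 0.5, 1.7]
grip_width: 0.0416
grasp_force: 25.0
```

```bash
python3 st.py
```

```text
t 14.73 nut above hub mm 2.33 nut-S tool mm [ 0.29 -0.53  0.  ] lug deg 44.56 F [-0.8  0.5  2.1] T [0.12 0.16 0.01] 0.0417 q6 -2.37
```

Reached the floor of the gaps. Winding clockwise now, following the thread pitch down.

>>> arm_command([
  [0, 0, -0.0003, 0, 0, 0.0436, 0.7],
  [0, -0.0001, 0.0001, 0, 0, 0.0436, 0.7],
  [0, 0, 0.0002, 0, 0, 0.0436, 0.7],
  [0, -0.0001, 0.0001, 0, 0, 0.0436, 0.7],
  [0, 0, 0, 0, 0, 0, 0.7],
  [0, 0, 0, 0, 0, 0, 0.7],
])

```text
t: 15.23
tcp_pos: [0.502, -0.2464, 0.2435]
ee_rot: [[-0.997, -0.082, 0.0], [-0.082, 0.997, -0.0], [-0.0, -0.0, -1.0]]
force: [0.3, 0.5, 0.0]
grip_width: 0.0419
grasp_force: 25.0
```

```bash
python3 st.py
```

```text
t 15.43 nut above hub mm 2.04 nut-S tool mm [ 0.22 -0.58 -0.  ] lug deg 34.64 F [-0.1  0.  -0.8] T [-0.01 -0.05  0.  ] 0.0419 q6 -2.19
```

Free. Another 20°, coming down about 1.2 mm.

>>> arm_command([
  [0, 0, 0.0003, 0, 0, 0.0582, 0.7],
  [0, -0.0001, 0.0002, 0, 0, 0.0582, 0.7],
  [0, -0.0001, 0.0002, 0, 0, 0.0582, 0.7],
  [0, 0, 0, 0, 0, 0, 0.7],
  [0, 0, 0, 0, 0, 0, 0.7],
])

```text
t: 15.85
tcp_pos: [0.502, -0.2466, 0.2429]
ee_rot: [[-0.996, 0.092, -0.0], [0.092, 0.996, 0.0], [0.0, 0.0, -1.0]]
force: [-0.1, 0.4, -1.0]
grip_width: 0.0417
grasp_force: 25.0
```

>>> arm_command([
  [0, 0, 0.0002, 0, 0, 0.0582, 0.7],
  [0, -0.0001, 0.0002, 0, 0, 0.0582, 0.7],
  [0, -0.0001, 0.0002, 0, 0, 0.0582, 0.7],
  [0, 0, 0, 0, 0, 0, 0.7],
  [0, 0, 0, 0, 0, 0, 0.7],
])

```text
t: 16.27
tcp_pos: [0.502, -0.2468, 0.2423]
ee_rot: [[-0.965, 0.262, -0.0], [0.262, 0.965, 0.0], [0.0, 0.0, -1.0]]
force: [0.3, 0.5, -0.2]
grip_width: 0.0416
grasp_force: 25.0
```

```bash
python3 st.py
```

```text
t 16.47 nut above hub mm 0.77 nut-S tool mm [ 0.05 -0.63 -0.  ] lug deg 14.7 F [ 0.1  0.  -0.1] T [ 0.04  0.01 -0.01] 0.0415 q6 -1.84
```

>>> arm_command([
  [0, 0, 0.0002, 0, 0, 0.0582, 0.7],
  [0, -0.0001, 0.0002, 0, 0, 0.0582, 0.7],
  [0, 0, 0.0002, 0, 0, 0.0582, 0.7],
  [0, 0, 0, 0, 0, 0, 0.7],
  [0, 0, 0, 0, 0, 0, 0.7],
])

```text
t: 16.88
tcp_pos: [0.5019, -0.2469, 0.2417]
ee_rot: [[-0.904, 0.427, -0.0], [0.427, 0.904, 0.0], [0.0, 0.0, -1.0]]
force: [-0.3, -0.2, 0.5]
grip_width: 0.0416
grasp_force: 25.0
```

```bash
python3 st.py
```

```text
t 17.08 nut above hub mm 0.18 nut-S tool mm [-0.08 -0.56  0.  ] lug deg 4.67 F [-0.3  0.1  0. ] T [ 0.01 -0.02 -0.01] 0.0419 q6 -1.67
```

>>> arm_command([
  [0, 0, 0.0002, 0, 0, 0.0436, 0.7],
  [0, -0.0001, 0.0002, 0, 0, 0.0436, 0.7],
  [0, 0, 0, 0, 0, 0, 0.7],
  [0, 0, 0, 0, 0, 0, 0.7],
])

```text
t: 17.42
tcp_pos: [0.5019, -0.247, 0.2414]
ee_rot: [[-0.863, 0.504, 0.0], [0.504, 0.863, -0.0], [-0.0, 0.0, -1.0]]
force: [-0.4, -0.3, 0.8]
grip_width: 0.0419
grasp_force: 25.0
```

```bash
python3 st.py
```

```text
t 17.62 nut above hub mm -0.09 nut-S tool mm [-0.25 -0.58  0.  ] lug deg -0.36 F [-0.4  0.1  1.8] T [ 0.04 -0.01  0.  ] 0.0414 q6 -1.58
```

>>> arm_command([
  [0, 0, 0.0003, 0, 0, 0.03, 0.7],
  [0, 0, 0, 0, 0, 0, 0.7],
  [0, 0, 0, 0, 0, 0, 0.7],
])

```text
t: 17.87
tcp_pos: [0.502, -0.247, 0.2414]
ee_rot: [[-0.847, 0.531, 0.001], [0.531, 0.847, -0.0], [-0.001, 0.0, -1.0]]
force: [-1.6, 0.2, 5.6]
grip_width: 0.0419
grasp_force: 25.0
```

```bash
python3 st.py
```

```text
t 18.07 nut above hub mm -0.11 nut-S tool mm [-0.33 -0.49  0.  ] lug deg -2.12 F [-0.9  0.7  5.5] T [ 0.2   0.07 -0.04] 0.0419 q6 -1.55
```

>>> arm_command([
  [0, 0, 0, 0, 0, 0.035, 0.7],
  [0, 0, 0, 0, 0, 0.035, 0.7],
  [0, 0, 0, 0, 0, 0, 0.7],
  [0, 0, 0, 0, 0, 0, 0.7],
])

```text
t: 18.4
tcp_pos: [0.5021, -0.247, 0.2414]
ee_rot: [[-0.808, 0.589, 0.001], [0.589, 0.808, -0.0], [-0.001, 0.0, -1.0]]
force: [-0.9, 1.7, 5.2]
grip_width: 0.042
grasp_force: 25.0
```

```bash
python3 st.py
```

```text
t 18.6 nut above hub mm -0.1 nut-S tool mm [-0.39 -0.37  0.  ] lug deg -6.13 F [-0.6  0.8  5.1] T [ 0.19  0.06 -0.04] 0.042 q6 -1.48
```

The flange is flat on the hub: four more degrees changed neither height nor force. Releasing.

>>> arm_command([
  [0, 0, -0.0002, 0, 0, 0, 0.7],
  [0, 0, 0, 0, 0, 0, 0.7],
  [0, 0, 0, 0, 0, 0, 0.4],
  [0, 0, 0, 0, 0, 0, 0.3],
  [0, 0, 0, 0, 0, 0, 0.3],
  [0, 0, 0, 0, 0, 0, 0.3],
  [0, 0, 0, 0, 0, 0, 0.3],
], squeeze=10)

```text
t: 19.18
tcp_pos: [0.5018, -0.247, 0.241]
ee_rot: [[-0.808, 0.589, -0.0], [0.589, 0.808, 0.0], [0.0, -0.0, -1.0]]
force: [0.2, 0.3, 0.7]
grip_width: 0.0646
grasp_force: 0.0
```

>>> arm_command([
  [0, 0, -0.005, 0, 0, 0, 0.3],
  [0, 0, -0.015, 0, 0, 0, 0.3],
  [0, 0, -0.02, 0, 0, 0, 0.3],
  [0, 0, -0.03, 0, 0, 0, 0.3],
  [-0.03, 0, -0.02, 0, 0, 0, 0.3],
  [-0.03, 0, 0, 0, 0, 0, 0.3],
  [0, 0, 0, 0, 0, 0, 0.3],
  [0, 0, 0, 0, 0, 0, 0.3],
])

```text
t: 19.85
tcp_pos: [0.5507, -0.2827, 0.3309]
ee_rot: [[-0.808, 0.59, -0.0], [0.59, 0.808, 0.0], [0.0, -0.0, -1.0]]
force: [0.1, 1.1, 0.2]
grip_width: 0.0647
grasp_force: 0.0
```

```bash
python3 - <<'E'
from h import *
d=snap('wrist','w6');b=snap('top','t6');o=r.get_obs();print(o['t'],o['tcp_pos'],o['force'])
x,y=map(int,proj('w6',[[.5012,-.2459,.17]])[0]);y0=max(0,y-75);x0=max(0,x-75);print(x0,y0)
c=cv2.resize(d['frame'][y0:y0+150,x0:x0+150],(600,600),interpolation=cv2.INTER_CUBIC)
print('top diff',[int(cv2.absdiff(b['frame'][y-12:y+12,x-12:x+12],cv2.imread('pics/t0.png')[y-12:y+12,x-12:x+12]).mean()) for x,y in [(234,256),(262,257),(282,232),(227,206),(302,209),(462,230),(283,168),(233,176)]])
cv2.imwrite('pics/w6c.png',c)
E
```

```text
19.95 [ 0.5498341  -0.2819626   0.33078605] [0.0194207  0.21723918 0.40694188]
245 40
top diff [14, 15, 15, 15, 17, 75, 14, 11]
```

View pics/w6c.png

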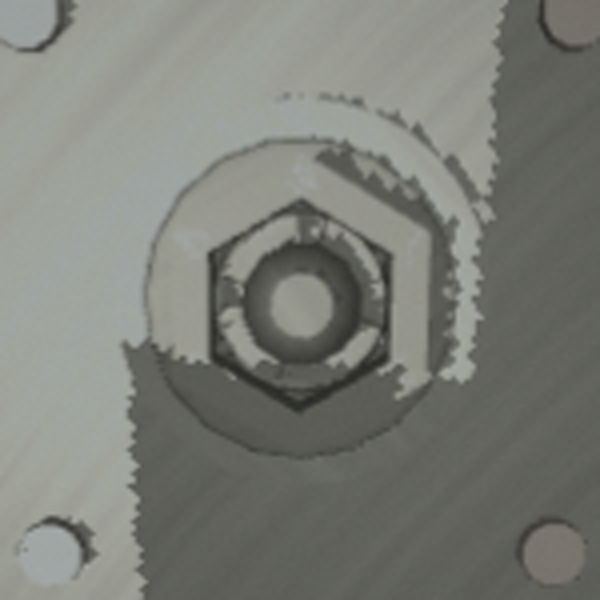

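The nut sits concentric and flat on the hub at crop (300,300), with the gripper well clear. The other parts I compared with the first top picture show no local change, except the wrench, where the difference is much larger. I put that down to the arm now hanging over it.

```bash
python3 -c "
from rig import r
print(r.sign_off())"
```

```text
the job is handed in; nothing more can be done
None
```

The nut is wound on with its flange on the hub and released, and the job is handed in at about 20 s; the wrench was hidden under the arm in my last look, though the gripper never went near it at bench height.

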